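# Sort two coffee pods by shape at the crate-shelf coffee corner

### The job

Two coffee pods are lying about on top of the crates: put the tall narrow capsule into the round white ceramic bowl and the low wide puck-shaped pod into the square wooden tray. Lower each pod inside its container before letting go rather than dropping it from above the rim, and leave the bowl and the tray standing where they are.

Things in the scene. Friction and masses are not known exactly. Their poses are not given: they have to be found in the camera images.
- capsule: Tall narrow aluminium coffee capsule, loose, about 20 g, standing on its flange, 30 mm high. Flange at the foot 37 mm wide, 2 mm thick; above it a round body 29 mm wide, narrowing to 27 mm at 24 mm height, then bevelled to a 20 mm top. Origin at the centre of its underside, z up; yaw does not matter. (The brown cork stopper nearby, 30 mm wide, 36 mm high, is not a pod.)
- puck: Low wide puck-shaped aluminium coffee pod with a pale paper disc on top, loose, about 30 g, lying flat: a straight cylinder 46 mm in diameter and 18 mm high. Origin at the centre of its underside, z up along its axis; its yaw does not matter.
- bowl: Small round white ceramic bowl, loose, 0.4 kg, 150 mm in diameter at the rim, 55 mm high, 5 mm wall, narrowing towards a small inner floor about 6 mm above its underside. Origin at the centre of its underside, z up; it is round, so its yaw does not matter.
- tray: Square open wooden tray, loose, 0.35 kg, 150 x 150 mm outside, 40 mm high, 5 mm walls (140 x 140 mm inside), inner floor 5 mm above its underside. Origin at the centre of its underside, x and y along its sides, z up.
There are look-alikes about, which are no part of the job. Leave any black look-alike of the capsule alone. Several things have the shape of the bowl; the one meant has the colours described above.

How it is judged (in metres and radians):
At the end, for the whole second after the job is handed in: Capsule in the bowl (origin within 60 mm of its axis, under 50 mm above its underside), puck in the tray (origin within 65 mm of its centre along each side, under 35 mm above its underside), any attitude, at rest (under 0.03 m/s); bowl and tray upright within 10 degrees (horizontal distance between capsule and bowl below 0.06 m and z of capsule in the frame of bowl between 0 and 0.05 m and x of puck in the frame of tray between -0.065 and 0.065 m and y of puck in the frame of tray between -0.065 and 0.065 m and z of puck in the frame of tray between 0 and 0.035 m and angle between each of bowl, tray's own z axis and vertical below 0.17 rad and linear speed of each of capsule, puck below 0.03 m/s); the robot touches nothing.
It fails at once if the capsule is let go over the bowl with its underside more than 20 mm above the rim (horizontal distance between capsule and bowl below 0.075 m and z of capsule in the frame of bowl above 0.075 m and contact force between the fingers and capsule below 0.01 N).
It fails at once if the puck is let go over the tray with its underside more than 20 mm above the rim (horizontal distance between puck and tray below 0.09 m and z of puck in the frame of tray above 0.06 m and contact force between the fingers and puck below 0.01 N).
It fails at once if the bowl is shifted by more than 40 mm (distance of bowl from where it was at the start of the episode above 0.04 m).
It fails at once if the tray is shifted by more than 40 mm (distance of tray from where it was at the start of the episode above 0.04 m).
It also fails if it takes over 58 s, if anything falls off the work surface, if the arm or the gripper's body presses on something with over 40 N, if the wrist force passes 120 N, or if a joint passes its speed limit or range.

### The arm

A 6-joint arm with a two-finger parallel gripper is mounted at the origin on the work surface. World frame = base frame: x ahead of the robot, y to its left, z up, the work surface at z = 0. Lengths are in mm, angles in rad, forces in N, time in s.
With the tool pointing down it reaches from about 300 to 850 mm from the base axis. Payload 5.4 kg.
Tool frame: the origin (TCP) lies on the centre line of the jaws, within the pads' length; the fingertips stand 11 mm ahead of it and the grasp point (between the pads) lies 8 mm behind it; z points along the fingers, y is the line along which they close (so a half turn about z gives the same grasp; the last joint's range is limited). The gripper opens to 85 mm and grips with 20 to 120 N. Pads are 22 mm wide; open, the fingers measure 114 mm over their backs; the gripper's body (76 mm by 85 mm) begins 54 mm behind the grasp point. The pads swing forward as they close: fully open they stand 13 mm farther back than shut.
Start: joints at [0.894, 0.158, 1.597, -0, 1.386, -0.21], TCP at [258.774, 513.461, 242.299] pointing down, gripper open.
Joint ranges: [-2.91, 2.91], [-0.94, 2.29], [0.18, 2.7], [-1.29, 4.43], [0.17, 2.64], [-3, 3]. Speed limits (rad/s): [2.57, 2.57, 3.14, 3.14, 3.14, 3.14].

### API

Orientations are given as a 3x3 rotation matrix whose columns are the frame's x, y, z axes.
In Python, from station import bot, get_image gives the robot as it stands.
- The arm moves only by the tool carry_out, never from a script. Its argument "plan" is one flat list of numbers, 4 for each row, row after row: the shift along the world's x, y, z in mm, then the turn about the world's z in rad. A call has 1 to 8 rows; each row shifts and turns the commanded pose from where the row before left it; what a row does not reach is not made up. A row lasts 1/10 s, in which the tool goes at most 50 mm and 8.59 degrees, less where a joint would pass 70% of its speed; a pose out of reach is approached as far as the arm can. A call is refused whole if a number of a shift passes 50 or a number of a turn 0.15, either way. A call with a gripper value outside its range is refused whole. "grip" is the closure, from 0 (fully open) to 1 (shut), set as the call begins (left out, the last holds). The fingers move at their own pace and stop on an object; "squeeze" is the grip in N (left out, the last holds). Time passes only in rows, so rows that do not move let the fingers close. It gives the time, the measured TCP pose, the force, the opening and the grip force at its end, in the units of the state.
- bot.read_state(): the state, without advancing time (a new reading comes with each control period).
- get_image(name): name is "scene" or "top" or "wrist"; returns a dict with "img" (480x640x3 uint8, red, green, blue), "depth" (480x640 float32, mm along the optical axis (not along the pixel's ray), 0 where there is no reading), "K" (3x3 intrinsics, pixels), "rvec" (rotation vector, rad) and "tvec" (3), from world to camera coordinates, as OpenCV has them. Camera axes: x right, y down, z forward; pixel columns grow to the right and rows downward; lengths in mm; the calibration is good to about 2 mm. A picture is of the moment at which its call begins.
- bot.close_job(): hands the job in; it is judged then, once.
The state is a dict: "clock": time; "joints": joint angles; "dq": joint speeds; "joint_torque": joint torques, N m; "eef_pos": TCP position; "tcp_rot": TCP orientation; "contact_force": force on the tool from outside, world axes, zero at the start; "torque": the same for the moment, N m; "width": finger opening in mm; "gripper_force": force on a finger pad.
Only numpy, scipy, OpenCV 4.12 (cv2) and the standard library are available. Lean on these libraries where they do the work, as an engineer would, in place of code of your own. Each camera call takes 0.05 s, during which the arm holds its last target. There are 200 camera calls.

## Working session

There is one attempt and no reset: what is moved stays moved. The work goes in short steps, Python scripts to look and compute and a tool call to move; the robot and the scene stay as the last step left them, time stands still between calls to the robot, and variables do not carry over. Pictures are saved under pics/ and viewed, at most 10 in all, crops included, and the job is handed in when it is done.

Besides the shell and the picture viewer there is one more tool, called after "Call:" as name(argument=value, ...) on one line, values as JSON. carry_out: Moves the arm, as the interface text tells. Its arguments: {"type":"object","properties":{"plan":{"type":"array","items":{"type":"number"}},"grip":{"type":"number"},"squeeze":{"type":"number"}},"required":["plan"]}

```bash
mkdir -p pics
cat > h.py <<'E'
import numpy as np, cv2
from station import bot, get_image
def save(name,d,crop=None,s=1):
    im=d["img"][:,:,::-1]
    if crop: im=im[crop[1]:crop[3],crop[0]:crop[2]]
    cv2.imwrite("pics/"+name,cv2.resize(im,None,fx=s,fy=s,interpolation=cv2.INTER_CUBIC))
def pts(d):
    h,w=d["depth"].shape; u,v=np.meshgrid(np.arange(w),np.arange(h))
    K=d["K"];z=d["depth"]
    c=np.stack([(u-K[0,2])/K[0,0]*z,(v-K[1,2])/K[1,1]*z,z],-1)
    R=cv2.Rodrigues(np.array(d["rvec"],float))[0]
    return (c-np.array(d["tvec"]).reshape(3))@R
E
python3 - <<'E'
from h import *
import pickle
for n in ("top","scene"):
    d=get_image(n); save(n+"0.png",d); pickle.dump(d,open(n+".pkl","wb"))
print(bot.read_state())
E
```

```text
{'clock': 0.1, 'joints': array([ 8.93893153e-01,  1.58991895e-01,  1.59810974e+00,  6.21881777e-06,
        1.38620280e+00, -2.10123254e-01]), 'dq': array([-5.85965437e-04, -3.14426656e-03, -2.79178367e-03, -3.59908453e-04,
        4.29694528e-05, -4.53674121e-04]), 'joint_torque': array([ 1.55176946e-03, -3.96984673e+01, -3.32340074e+01, -1.63422515e-04,
        4.06199382e-03, -1.34859999e-05]), 'eef_pos': array([258.45126769, 513.0555473 , 241.41032365]), 'tcp_rot': array([[-8.93021282e-01,  4.50013145e-01, -1.07699588e-03],
       [ 4.50014287e-01,  8.93020364e-01, -1.33053411e-03],
       [ 3.63021414e-04, -1.67285880e-03, -9.99998535e-01]]), 'contact_force': array([0.6201881 , 0.52890542, 0.03333735]), 'torque': array([-0.03609454,  0.00420188,  0.00609846]), 'gripper_force': 0.0, 'width': 85.08289707087167}
```

View pics/top0.png

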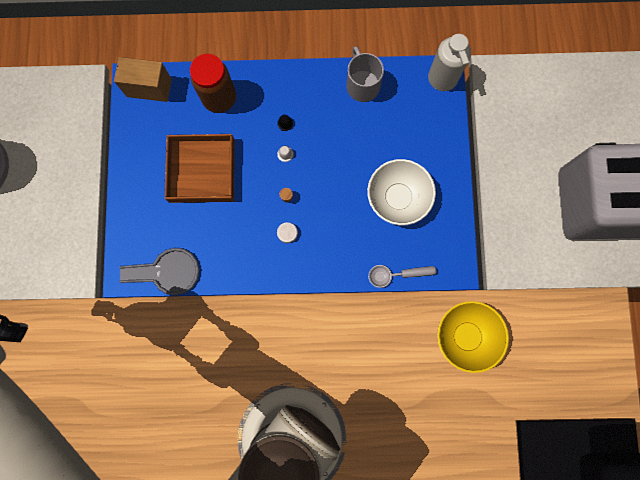

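View pics/scene0.png

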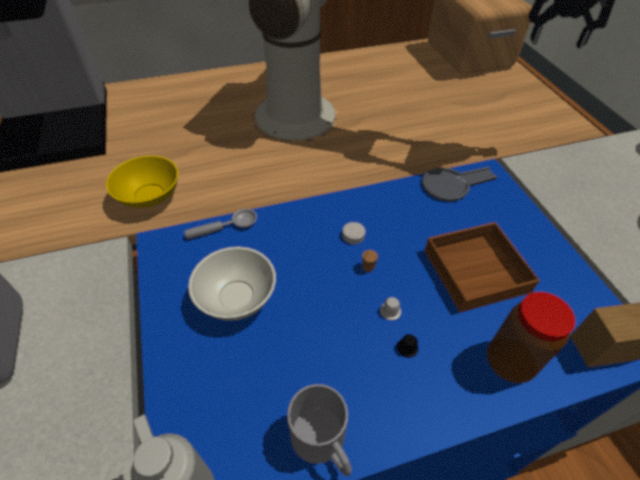

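Top view: the silver capsule is at (285,154), its black look-alike at (285,122), the cork at (286,194) and the puck at (287,232). The white bowl is at (401,192), the yellow bowl (not wanted) at (474,337) and the tray at (199,168). The tamper at (175,270) and the scoop at (380,276) could also pass for pods. I choose the silver capsule, the white-topped puck, the white bowl and the tray.

Run:
```python
from h import *
import pickle
d=pickle.load(open("top.pkl","rb")); P=pts(d)
save("crop.png",d,(250,100,330,260),3.7)
hsv=cv2.cvtColor(d["img"],cv2.COLOR_RGB2HSV)
notblue=~((hsv[...,0]>95)&(hsv[...,0]<130)&(hsv[...,1]>120))
n,l,st,c=cv2.connectedComponentsWithStats(notblue.astype(np.uint8))
for nm,(u,v) in dict(caps=(285,154),black=(285,122),cork=(286,194),puck=(287,232),bowl=(401,192),tray=(199,168),jar=(210,80),mug=(365,75)).items():
    m=(l==l[v,u])&(d["depth"]>0); p=P[m]; z=np.percentile(p[:,2],97)
    t=p[p[:,2]>z-6]
    print(nm,st[l[v,u]],"top z",z.round(1),"ctr",((t.min(0)+t.max(0))/2).round(1),"mean",t.mean(0).round(1),"ext",(t.max(0)-t.min(0)).round(1),"allctr",((p.min(0)+p.max(0))/2).round(1))
    if nm=="tray":
        print(cv2.minAreaRect(t[:,:2].astype(np.float32)))
    if nm in("bowl","tray"): print(" floor z",P[v,u])
for uv in [(260,154),(320,194),(260,232),(340,150),(150,220)]: print(uv,P[uv[1],uv[0]].round(1))
```

```text
caps [277 146  17  16 207] top z 34.3 ctr [631.1   7.2  33. ] mean [632.8   7.2  31.7] ext [24.1 22.9  9.4] allctr [630.4   6.8  17.7]
black [278 115  15  16 164] top z 34.6 ctr [705.4   7.3  34. ] mean [705.2   7.3  31.7] ext [23.8 20.9 10.5] allctr [703.3   6.1  18.3]
cork [279 188  14  14 157] top z 42.2 ctr [529.8   5.3  39.6] mean [529.5   4.7  38.9] ext [25.3 26.6  6.6] allctr [533.6   6.4  20.8]
puck [277 222  21  21 346] top z 24.8 ctr [445.6   4.2  23. ] mean [446.2   4.7  21.3] ext [41.5 42.7  8.3] allctr [446.6   3.7   9.6]
bowl [ 367  159   69   67 3580] top z 57.5 ctr [ 524.8 -250.2   57.3] mean [ 528.  -251.7   55.3] ext [148.4 148.2  11.7] allctr [ 532.7 -256.4   29.3]
 floor z [ 535.39219489 -257.74521128    4.3517548 ]
tray [ 164  134   71   69 4680] top z 42.1 ctr [598.3 200.9  42.5] mean [596.2 200.4  40.5] ext [152.6 151.1  12.7] allctr [598.3 200.6  21.2]
((598.4102172851562, 200.9081268310547), (151.1109619140625, 152.10154724121094), 89.68194580078125)
 floor z [602.9933975  205.80912781   4.92343264]
jar [     0      0    640    480 227148] top z 384.8 ctr [101.7 -93.3 526. ] mean [ 80.4 135.3 570.5] ext [217.5 908.4 294.3] allctr [681.  -75.9 -50.9]
mug [     0      0    640    480 227148] top z 384.8 ctr [101.7 -93.3 526. ] mean [ 80.4 135.3 570.5] ext [217.5 908.4 294.3] allctr [681.  -75.9 -50.9]
(260, 154) [634.   64.7   2.4]
(320, 194) [ 5.36e+02 -7.26e+01  3.00e-01]
(260, 232) [450.7  65.8  -1.2]
(340, 150) [ 6.398e+02 -1.212e+02  4.000e-01]
(150, 220) [484.3 318.   -1.5]
```

View pics/crop.png

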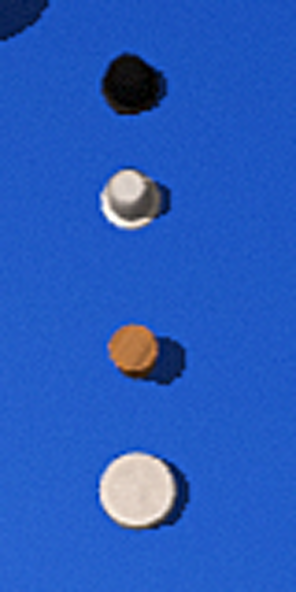

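The crop confirms the silver capsule, cork, black look-alike and puck. Heights match too: capsule 34, puck 20–25, bowl rim 57 and tray 42, with the crate tops at z≈0. Next is the approach to the puck, with the jaws closing along y.

Call:
carry_out(plan=[15, -40, -8, 0.058, 15, -40, -8, 0.058, 15, -40, -8, 0.058, 15, -40, -8, 0.058, 15, -40, -8, 0.058, 15, -40, -8, 0.058, 15, -40, -8, 0.058, 15, -40, -8, 0.058], grip=0)

```text
clock: 0.9
eef_pos: [378.8, 191.8, 177.8]
tcp_rot: [[-1.0, 0.0, -0.0], [0.0, 1.0, -0.0], [0.0, -0.0, -1.0]]
contact_force: [-0.1, 0.4, 0.7]
width: 85.4
gripper_force: 0.0
```

Call:
carry_out(plan=[13, -38, -5, 0, 13, -38, -5, 0, 13, -38, -5, 0, 13, -38, -5, 0, 15, -37, -5, 0, 0, 0, 0, 0, 0, 0, 0, 0])

```text
clock: 1.6
eef_pos: [445.4, 4.2, 152.8]
tcp_rot: [[-1.0, 0.005, -0.001], [0.005, 1.0, 0.001], [0.001, 0.001, -1.0]]
contact_force: [-0.7, -0.1, -0.4]
width: 85.8
gripper_force: 0.0
```

```bash
cat > w.py <<'E'
from h import *
import sys
d=get_image("wrist"); save(sys.argv[1],d); P=pts(d)
hsv=cv2.cvtColor(d["img"],cv2.COLOR_RGB2HSV)
nb=~((hsv[...,0]>95)&(hsv[...,0]<130)&(hsv[...,1]>120))&(hsv[...,2]>60)
n,l,st,c=cv2.connectedComponentsWithStats(nb.astype(np.uint8))
for i in range(1,n):
    if st[i,4]<500: continue
    p=P[(l==i)&(d["depth"]>0)]
    if len(p)<50: continue
    z=np.percentile(p[:,2],90); t=p[abs(p[:,2]-z)<5]
    print(c[i].round(),st[i,4],"z",z.round(1),"rect",cv2.minEnclosingCircle(t[:,:2].astype(np.float32)),t.mean(0).round(1))
print(bot.read_state()["eef_pos"])
E
python3 w.py w1.png
```

```text
[310.  11.] 14602 z 0.9 rect ((309.5550231933594, -1.0303802490234375), 208.758544921875) [ 3.047e+02 -6.700e+00 -3.000e-01]
[21. 79.] 3358 z 13.9 rect ((344.5169982910156, -200.2738494873047), 25.710086822509766) [ 347.  -191.5   12.9]
[632. 125.] 1254 z 12.3 rect ((375.986328125, 215.67535400390625), 33.78061294555664) [376.  209.1  11.3]
[327. 227.] 3294 z 19.3 rect ((446.7620544433594, 3.7958905696868896), 22.97791862487793) [445.5   3.8  18.4]
[ 31. 346.] 9284 z 54.0 rect ((531.482177734375, -224.0728302001953), 69.06884765625) [ 511.2 -191.7   53.7]
[328. 336.] 1688 z 36.6 rect ((530.5132446289062, 3.8371613025665283), 15.188383102416992) [529.3   4.3  35.8]
[571. 352.] 12201 z 36.9 rect ((524.9596557617188, 180.32101440429688), 55.34746551513672) [524.8 178.4  37.6]
[476. 351.] 1101 z 192.4 rect ((436.3283996582031, 50.28700256347656), 3.2042288780212402) [435.8  50.3 191.2]
[177. 352.] 1204 z 192.4 rect ((435.98956298828125, -43.85402297973633), 4.4990949630737305) [435.4 -42.6 191.2]
[331. 426.] 1509 z 30.0 rect ((632.1039428710938, 6.56841516494751), 12.962994575500488) [628.    6.2  28.5]
[445.2447323    4.95268747 152.95101976]
```

View pics/w1.png

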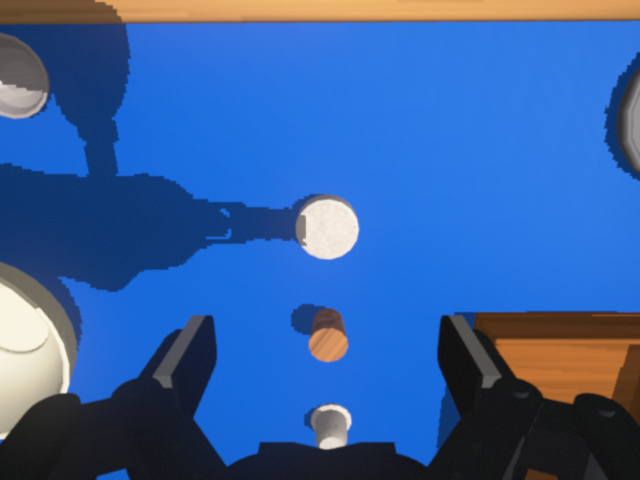

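The wrist view shows the puck at (327,227) between the open fingers. It measures (446.6, 3.9), radius 23 and top 18.4, all of which match. I go straight down.

Call:
carry_out(plan=[1, 0, -35, 0, 0, 0, -35, 0, 0, 0, -35, 0, 0, 0, -20, 0, 0, 0, -10, 0, 0, 0, -4, 0, 0, 0, 0, 0, 0, 0, 0, 0])

```text
clock: 2.45
eef_pos: [447.9, 4.5, 15.5]
tcp_rot: [[-1.0, 0.002, 0.002], [0.002, 1.0, -0.001], [-0.002, -0.001, -1.0]]
contact_force: [-0.5, -0.5, -0.3]
width: 85.4
gripper_force: 0.0
```

Call:
carry_out(plan=[0, 0, 0, 0, 0, 0, 0, 0, 0, 0, 0, 0, 0, 0, 0, 0, 0, 0, 0, 0, 0, 0, 0, 0, 0, 0, 0, 0, 0, 0, 0, 0], grip=1, squeeze=30)

```text
clock: 3.25
eef_pos: [447.2, 4.3, 15.0]
tcp_rot: [[-1.0, 0.003, 0.001], [0.003, 1.0, -0.0], [-0.001, -0.0, -1.0]]
contact_force: [-1.9, 0.8, 5.1]
width: 44.5
gripper_force: 30.0
```

Call:
carry_out(plan=[0, 0, 10, 0, 0, 0, 25, 0, 0, 0, 35, 0, 0, 0, 30, 0, 0, 0, 0, 0])

```text
clock: 3.75
eef_pos: [450.2, 3.6, 119.3]
tcp_rot: [[-1.0, 0.003, 0.009], [0.003, 1.0, -0.003], [-0.01, -0.002, -1.0]]
contact_force: [0.7, -0.1, 0.0]
width: 44.8
gripper_force: 30.8
```

Call:
carry_out(plan=[20, 26, 0, 0, 25, 33, 0, 0, 25, 33, 0, 0, 25, 33, 0, 0, 25, 33, 0, 0, 18, 24, 0, 0, 13, 14, 0, 0, 0, 0, 0, 0])

```text
clock: 4.55
eef_pos: [598.2, 202.0, 113.5]
tcp_rot: [[-1.0, 0.001, -0.0], [0.001, 1.0, 0.0], [0.0, 0.0, -1.0]]
contact_force: [-0.3, -1.8, -0.4]
width: 44.6
gripper_force: 30.9
```

Puck held over the tray centre. I lower it until its underside is about 4 mm above the tray floor.

Call:
carry_out(plan=[0, 0, -25, 0, 0, 0, -30, 0, 0, 0, -20, 0, 0, 0, -10, 0, 0, 0, -5, 0, 0, 0, 0, 0, 0, 0, 0, 0])

```text
clock: 5.25
eef_pos: [598.6, 200.4, 25.6]
tcp_rot: [[-1.0, 0.003, 0.002], [0.003, 1.0, 0.0], [-0.002, 0.0, -1.0]]
contact_force: [-0.4, 0.3, -0.6]
width: 44.5
gripper_force: 30.9
```

Call:
carry_out(plan=[0, 0, 0, 0, 0, 0, 0, 0, 0, 0, 0, 0, 0, 0, 0, 0, 0, 0, 0, 0, 0, 0, 0, 0], grip=0.15)

```text
clock: 5.85
eef_pos: [597.7, 200.5, 24.3]
tcp_rot: [[-1.0, 0.003, -0.0], [0.003, 1.0, -0.0], [0.0, -0.0, -1.0]]
contact_force: [0.4, -0.2, 0.6]
width: 72.9
gripper_force: 0.0
```

Call:
carry_out(plan=[0, 0, 15, 0, 0, 0, 30, 0, 0, 0, 40, 0, 0, 0, 40, 0, 0, 0, 5, 0, 0, 0, 0, 0, 0, 0, 0, 0])

```text
clock: 6.55
eef_pos: [597.0, 200.3, 153.4]
tcp_rot: [[-1.0, 0.003, -0.002], [0.003, 1.0, -0.0], [0.002, -0.0, -1.0]]
contact_force: [-0.0, -0.5, 0.4]
width: 72.4
gripper_force: 0.0
```

```bash
python3 w.py w2.png
```

```text
[ 29. 133.] 2647 z 36.8 rect ((531.2840576171875, 5.475330352783203), 15.133015632629395) [531.    8.4  35.9]
[327. 229.] 50735 z 39.8 rect ((594.8818969726562, 200.671630859375), 102.30428314208984) [587.1 200.4  39.3]
[618. 321.] 10400 z -4.6 rect ((703.0509033203125, 469.44891357421875), 130.3320770263672) [714.9 456.1  -5.5]
[ 75. 271.] 2343 z 30.3 rect ((633.4269409179688, 7.764589309692383), 13.079036712646484) [632.4   9.   29.2]
[283. 416.] 5813 z 65.6 rect ((752.345703125, 163.662353515625), 32.471405029296875) [740.8 162.6  65.3]
[422. 429.] 814 z 24.5 rect ((789.2144775390625, 284.30267333984375), 21.559871673583984) [780.3 282.9  23.5]
[511. 469.] 780 z 67.8 rect ((776.3176879882812, 337.9240417480469), 17.330787658691406) [776.3 336.8  66. ]
[596.54950887 200.28695112 152.52371755]
```

View pics/w2.png

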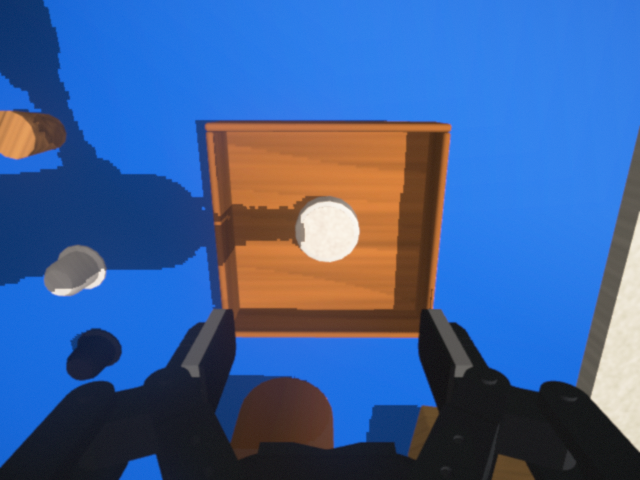

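The puck lies flat in the middle of the tray, at pixel (327,229). I move above the capsule.

Call:
carry_out(plan=[5, -30, 0, 0, 7, -40, 0, 0, 7, -40, 0, 0, 7, -40, 0, 0, 5, -28, 0, 0, 4, -15, 0, 0, 0, 0, 0, 0, 0, 0, 0, 0])

```text
clock: 7.4
eef_pos: [632.2, 8.6, 153.4]
tcp_rot: [[-1.0, 0.002, -0.002], [0.002, 1.0, 0.001], [0.002, 0.001, -1.0]]
contact_force: [-0.8, -0.0, -0.4]
width: 72.7
gripper_force: 0.0
```

```bash
python3 w.py w3.png
```

```text
[319.  72.] 2183 z 37.0 rect ((530.7575073242188, 4.0757575035095215), 14.836400032043457) [530.5   4.2  36.1]
[564. 179.] 35610 z 38.3 rect ((598.7194213867188, 175.89837646484375), 89.91535186767578) [597.9 146.6  38.6]
[325. 224.] 1960 z 30.4 rect ((633.4229125976562, 6.553937911987305), 13.056151390075684) [632.5   6.5  29.2]
[202. 343.] 1142 z 188.4 rect ((622.9544067382812, -32.96834182739258), 4.333925724029541) [622.3 -31.7 187.2]
[451. 343.] 1018 z 188.3 rect ((623.4042358398438, 48.20564651489258), 3.347114324569702) [622.4  48.2 187.2]
[521. 364.] 2451 z 49.9 rect ((742.3621826171875, 163.63623046875), 21.412473678588867) [738.5 158.2  49.2]
[ 88. 391.] 2151 z 87.5 rect ((768.3193969726562, -202.12844848632812), 12.979023933410645) [ 764.6 -200.4   88. ]
[632. 417.] 737 z 18.8 rect ((815.254638671875, 276.804931640625), 11.584630012512207) [817.8 276.4  17.8]
[511. 469.] 754 z 109.5 rect ((761.0750732421875, 125.44629669189453), 6.963259696960449) [759.4 126.2 108.3]
[142. 470.] 727 z 68.8 rect ((807.5947265625, -141.70266723632812), 8.479448318481445) [ 805.  -140.7   68.3]
[632.24085426   9.00542869 153.60039312]
```

View pics/w3.png

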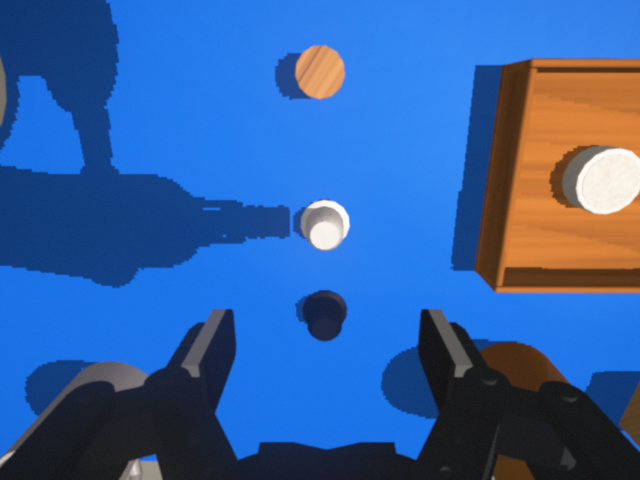

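The wrist view shows the silver capsule upright at (325,224), measured (632.8, 6.6) with top 30. The black one stays clear behind it. I descend with a −2 mm y correction, keeping the fingertips above the flange.

Call:
carry_out(plan=[0.5, -2, -35, 0, 0, 0, -35, 0, 0, 0, -30, 0, 0, 0, -20, 0, 0, 0, -10, 0, 0, 0, -5, 0, 0, 0, 0, 0, 0, 0, 0, 0])

```text
clock: 8.25
eef_pos: [634.3, 5.6, 20.7]
tcp_rot: [[-1.0, 0.002, 0.002], [0.002, 1.0, -0.0], [-0.002, -0.0, -1.0]]
contact_force: [-0.5, 0.3, 0.3]
width: 72.9
gripper_force: 0.0
```

Call:
carry_out(plan=[0, 0, 0, 0, 0, 0, 0, 0, 0, 0, 0, 0, 0, 0, 0, 0, 0, 0, 0, 0, 0, 0, 0, 0, 0, 0, 0, 0, 0, 0, 0, 0], grip=1, squeeze=25)

```text
clock: 9.05
eef_pos: [633.7, 5.3, 20.0]
tcp_rot: [[-1.0, 0.003, 0.001], [0.003, 1.0, -0.0], [-0.001, -0.0, -1.0]]
contact_force: [-1.0, -0.3, 5.5]
width: 26.6
gripper_force: 25.1
```

Gripped at a width of 26.6 mm. I lift and carry the capsule to the bowl.

Call:
carry_out(plan=[0, 0, 10, 0, 0, 0, 25, 0, 0, 0, 40, 0, 0, 0, 45, 0, 0, 0, 10, 0, 0, 0, 0, 0])

```text
clock: 9.65
eef_pos: [634.9, 5.2, 152.2]
tcp_rot: [[-1.0, 0.003, 0.005], [0.003, 1.0, -0.001], [-0.005, -0.001, -1.0]]
contact_force: [0.0, -0.3, -0.2]
width: 26.4
gripper_force: 24.7
```

Call:
carry_out(plan=[-10, -25, 0, 0, -16, -38, 0, 0, -16, -38, 0, 0, -16, -38, 0, 0, -16, -38, 0, 0, -16, -38, 0, 0, -12, -25, 0, 0, -7, -15, 0, 0])

```text
clock: 10.45
eef_pos: [522.1, -250.6, 146.9]
tcp_rot: [[-1.0, 0.005, -0.003], [0.005, 1.0, 0.002], [0.003, 0.002, -1.0]]
contact_force: [0.3, -0.2, -0.8]
width: 26.5
gripper_force: 24.7
```

Call:
carry_out(plan=[0, 0, 0, 0, 0, 0, 0, 0])

```text
clock: 10.65
eef_pos: [524.1, -248.5, 148.2]
tcp_rot: [[-1.0, 0.003, -0.001], [0.003, 1.0, 0.002], [0.001, 0.002, -1.0]]
contact_force: [0.2, -0.0, -0.3]
width: 26.5
gripper_force: 24.7
```

```bash
python3 w.py w4.png
```

```text
[ 48. 258.] 43293 z -4.0 rect ((581.5808715820312, -493.2991027832031), 215.5560760498047) [ 576.7 -477.2   -4.9]
[323. 238.] 43797 z 153.2 rect ((517.67919921875, -248.83070373535156), 26.797273635864258) [ 518.5 -249.1  155. ]
[ 524.38638028 -248.12202091  148.47085974]
```

View pics/w4.png

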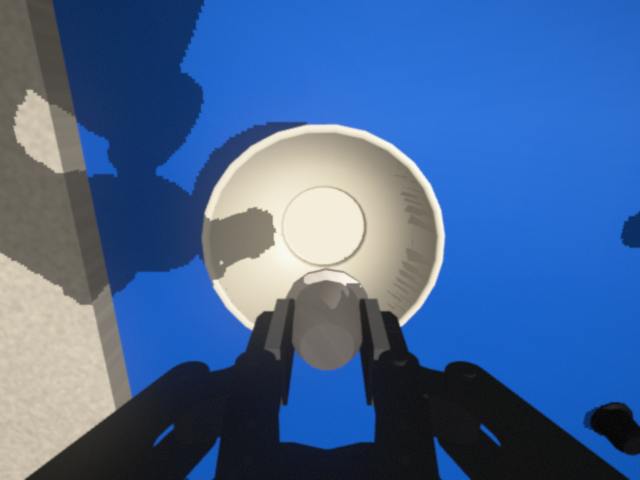

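The capsule hangs upright in the jaws. The bowl floor is at (324,226), directly below the tool (the same spot where the puck appeared when centred). I lower it inside, with the underside stopping about 15 mm above the bowl's underside, then open only partway.

Call:
carry_out(plan=[0, -1, -30, 0, 0, 0, -35, 0, 0, 0, -25, 0, 0, 0, -15, 0, 0, 0, -8, 0, 0, 0, 0, 0, 0, 0, 0, 0])

```text
clock: 11.4
eef_pos: [525.3, -250.9, 37.5]
tcp_rot: [[-1.0, 0.002, 0.002], [0.002, 1.0, -0.001], [-0.002, -0.001, -1.0]]
contact_force: [0.7, 0.4, 0.2]
width: 26.4
gripper_force: 24.7
```

Call:
carry_out(plan=[0, 0, 0, 0, 0, 0, 0, 0, 0, 0, 0, 0, 0, 0, 0, 0, 0, 0, 0, 0, 0, 0, 0, 0], grip=0.5)

```text
clock: 12.0
eef_pos: [524.2, -250.6, 36.3]
tcp_rot: [[-1.0, 0.003, -0.0], [0.003, 1.0, -0.0], [0.0, -0.0, -1.0]]
contact_force: [-0.3, 0.6, -0.4]
width: 42.9
gripper_force: 0.0
```

Call:
carry_out(plan=[0, 0, 10, 0, 0, 0, 25, 0, 0, 0, 40, 0, 0, 0, 40, 0, 0, 0, 5, 0, 0, 0, 0, 0, 0, 0, 0, 0])

```text
clock: 12.7
eef_pos: [523.6, -250.0, 155.2]
tcp_rot: [[-1.0, 0.003, -0.002], [0.003, 1.0, 0.001], [0.002, 0.001, -1.0]]
contact_force: [-0.6, 0.1, -0.6]
width: 42.3
gripper_force: 0.0
```

```bash
python3 w.py w5.png
python3 - <<'E'
from h import *
save("top1.png",get_image("top"))
E
```

```text
[ 50. 247.] 45016 z -4.0 rect ((585.3616943359375, -498.04058837890625), 221.70098876953125) [ 568.2 -480.6   -4.9]
[325. 237.] 42144 z 54.8 rect ((525.4134521484375, -251.3241729736328), 74.76551818847656) [ 516.7 -251.4   53.8]
[ 523.29812496 -249.80284068  154.57433567]
```

View pics/w5.png

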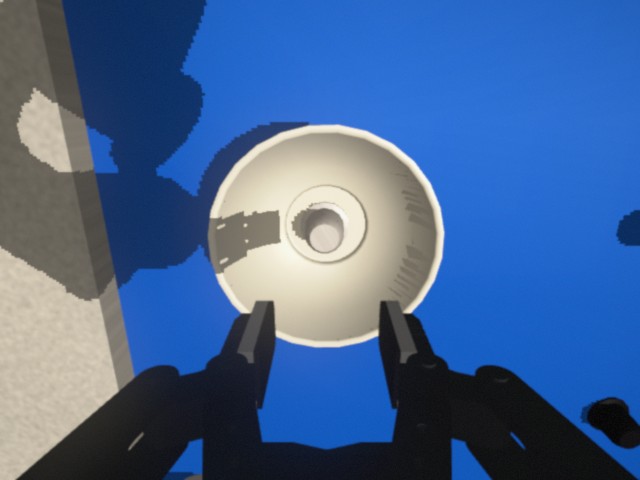

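View pics/top1.png

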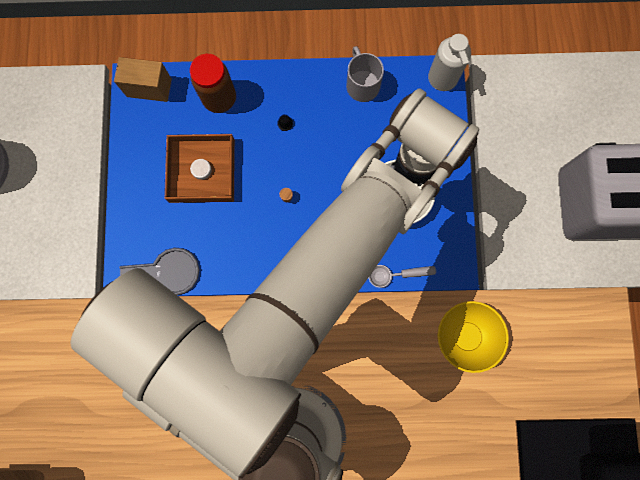

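The capsule stands on the bowl floor at (325,228) and the puck lies in the tray at (201,169). Bowl and tray have not moved, and the arm is clear of everything.

```bash
python3 -c "from station import bot; print(bot.close_job())"
```

```text
the job is handed in; nothing more can be done
None
```

The capsule is standing in the white bowl and the puck is lying in the wooden tray; both were lowered inside before release, the containers stayed in place, and the job was handed in at about 13 s on the robot's clock (no verdict was returned).

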